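# Lid on the pitcher, beak over the spout

## Robot

A 7-joint arm with a two-finger parallel gripper is mounted at the origin on the work surface. World frame = base frame: x ahead of the robot, y to its left, z up, the work surface at z = 0. Lengths are in m, angles in rad, forces in N, time in s.
With the tool pointing down it reaches from about 0.425 to 0.875 m from the base axis. Payload 4.7 kg.
Tool frame: the origin (TCP) lies on the centre line of the jaws, within the pads' length; the fingertips stand 22 mm ahead of it and the grasp point (between the pads) lies 3 mm ahead of it; z points along the fingers, y is the direction in which the jaws open and shut (so a half turn about z gives the same grasp; the last joint's range is limited). The gripper opens to 87 mm and grips with 3 to 60 N. Pads are 19 mm wide; open, the fingers measure 117 mm over their backs; the gripper's body (75 mm by 190 mm) begins 51 mm behind the grasp point.
Start: joints at [1.262, 0.321, -0.07, 1.45, 0.023, 1.371, -0.057], TCP at [0.206, -0.616, 0.245] pointing down, gripper open.
Joint ranges: [-2.86, 2.86], [-0.3, 2.09], [-1.38, 1.24], [0.06, 2.45], [-1.56, 4.7], [0.09, 2.05], [-2.69, 2.69]. Speed limits (rad/s): [2.57, 2.57, 3.14, 3.14, 3.14, 3.14, 3.14].

## Interface

Orientations are given as a rotation vector (axis times angle).
In Python, from bench import ctrl, imaging, close_job, finder gives the robot as it stands. The module is installed in compiled form; this text tells all that it offers.
- The arm moves only by the shell command python3 -m jog 'ROWS' [FORCE]. ROWS is JSON, a list that holds one entry, the list of rows, each a list of 7 numbers: the shift along the tool's x, y, z in cm, then the turn, a rotation vector about the tool's x, y, z in degrees, then the finger opening in cm, from 0 to 8.7. In form: [[[dx, dy, dz, ax, ay, az, claw], ...]]. A call has 1 to 12 rows; each row shifts and turns the commanded pose from where the row before left it, along the tool's axes as they then stand; what a row does not reach is not made up. A row lasts 1/10 s, in which the tool goes at most 50 mm and 8.59 degrees, less where a joint would pass 70% of its speed; a pose out of reach is approached as far as the arm can. A call is refused whole if a number of a shift passes 5 or a number of a turn 8.59, either way. A call with a gripper value outside its range is refused whole. The fingers move at their own pace and stop on an object; FORCE is the grip in N (left out, the last holds). Time passes only in rows, so rows that do not move let the fingers close. It gives the time, the measured TCP pose, the force and the opening at its end, in the units of the state.
- ctrl.get_state(): the state, without advancing time (a new reading comes with each control period).
- imaging.get_image(name): name is "scene" or "top" or "wrist"; returns a dict with "frame" (400x640x3 uint8, red, green, blue), "intrinsics" (3x3 intrinsics, pixels), "k1" (the pictures are not rectified: a ray, as slopes to the right and down, at radius r is drawn at 1 + k1 r^2 times it, then the intrinsics apply), "pose" (4x4, takes a point from camera to world coordinates). Camera axes: x right, y down, z forward; pixel columns grow to the right and rows downward; lengths in m; the calibration is good to about 2 mm. A picture is of the moment at which its call begins. There is no depth.
- close_job(): hands the job in, once; it reports no verdict.
Trained networks look in the newest picture that a camera, given by its name, has taken for a name from the list of things; names that differ only in an ending like _2 or _b are one class to them, and where a whole thing is asked for, a point or a joint stands for the part that bears it (a point fixed in the world has none). Each returns a list of dicts, best first, with "conf" (0 to 1); they miss things now and then, are a little off and sometimes report something else, mostly with a low value. They report only what shows in the picture. A call takes as long as a camera call. They do not tell look-alikes from the thing itself.
- finder.trace(label, camera): "region" (400x640 bool, what is visible of it) and "point" ([row, column] as shares, 0 to 1, of the picture: columns of its width, rows of its height, amid what is visible of it).
- finder.spot_point(label, camera): "point" ([row, column] as shares, 0 to 1, of the picture: columns of its width, rows of its height: a listed point, or the origin of a listed thing).
The state is a dict: "time": time; "joint_positions": joint angles; "qd": joint speeds; "joint_torque": joint torques, N m; "position": TCP position; "tool_rot": TCP orientation; "ft_force": force on the tool from outside, world axes, zero at the start; "torque": the same for the moment, N m; "grip_width": opening from 0.0 (shut) to 1.0 (fully open).
Only numpy, scipy, OpenCV 4.12 (cv2) and the standard library are available. Lean on these libraries where they do the work, as an engineer would, in place of code of your own. Each camera call takes 0.05 s, during which the arm holds its last target. There are 200 camera calls.

## Task

Put the red lid on the red pitcher so that it sits fully home on the rim with its beak pointing straight along the pitcher's spout. Set it down gently without dropping it, and leave the pitcher, the green lid and the orange cup where they are.

Things in the scene. Friction and masses are not known exactly. Their poses are not given: they have to be found in the camera images.
- red_lid: Red crackle-glazed round lid, 0.16 kg, right side up on a fixed wooden board 12 mm thick. Origin: centre of its underside; z up, x to its beak. Plug 70 mm across, z 0-10 mm; red disc 100 mm across, z 10-16; cream beak 24 mm wide, z 10-16, out to x = 70. Grip: central cream fin 42 mm long (x), 14 mm wide (y), z 16-44, to pinch across its width. It and the green lid swap places.
- red_lid_beak (a point): Tip of the red lid's cream beak: 70 mm from the lid's axis along its +x, 13 mm above its underside. Same axes as the lid.
- pitcher: Red crackle-glazed pitcher, 0.6 kg, loose on the table, open on top. Origin: centre of its underside; z up, cream spout to +x, red handle to -x. Rim 95 mm high, mouth 84 mm inside, 92 outside; belly 100; spout 26 mm wide, to x = 82; handle to x = -86, both below the rim. Lid home: its disc lies on the rim, its underside 85 mm above this origin, plug with 7 mm play all round.
- green_lid: Bystander: a lid of the same shape and size in green, with a cream beak along its +x. Origin: centre of its underside, z up. Lies on the same board, its centre about 170 mm from the red lid's.
- orange_cup: Bystander: orange crackle cup without handle, 80 mm in diameter, 75 mm tall, standing on the table. Origin: centre of its underside, z up.
Things that resemble listed ones, but are neither listed nor needed, are in the scene too. What is shaped like the red_lid but pink or purple is not meant.

How it is judged:
At the end, for the whole second after the job is handed in: The red lid lies level and at rest in the pitcher's mouth, its disc down on the rim (within 3 mm) and centred within 12 mm, its beak over the spout within 12 degrees; the pitcher stands upright within 30 mm of where it stood, and the green lid and the orange cup are within 30 mm of where they were (horizontal distance between red_lid and pitcher below 0.012 m and z of red_lid in the frame of pitcher between 0.08 and 0.088 m and angle between the x axis of red_lid and the x axis of pitcher, either way round below 0.21 rad and x of red_lid_beak in the frame of pitcher above 0.045 m and angle between each of red_lid, pitcher's own z axis and vertical below 0.07 rad and distance of each of pitcher, green_lid, orange_cup from where it was at the start of the episode below 0.03 m and linear speed of red_lid below 0.02 m/s); the robot touches nothing.
It fails at once if the red lid is dropped (falls free from more than about 25 mm) (linear speed of red_lid above 0.7 m/s and contact force between the fingers and red_lid below 0.2 N).
It fails at once if the pitcher is tipped by more than about 20 degrees (angle between pitcher's own z axis and vertical above 0.35 rad).
It fails at once if the green lid is moved by more than 30 mm (distance of green_lid from where it was at the start of the episode above 0.03 m).
It fails at once if the orange cup is moved by more than 30 mm (distance of orange_cup from where it was at the start of the episode above 0.03 m).
It also fails if it takes over 40 s, if anything falls off the work surface, if the arm or the gripper's body presses on something with over 40 N, if the wrist force passes 120 N, or if a joint passes its speed limit or range.

## Working session

There is one attempt and no reset: what is moved stays moved. The work goes in short steps, Python scripts to look and compute and a shell command to move; the robot and the scene stay as the last step left them, time stands still between calls to the robot, and variables do not carry over. Pictures are saved under pics/ and viewed, about 8 in all and at most 12, crops included, and the job is handed in when it is done.

```bash
mkdir -p pics; cat > h.py <<'E'
import numpy as np, cv2
from bench import ctrl, imaging, finder
def ray(im,uv):
    K=np.array(im["intrinsics"]);k=float(im["k1"])
    p=cv2.undistortPoints(np.array([[uv]],float),K,np.array([k,0,0,0.]))[0,0]
    T=np.array(im["pose"]);return T[:3,3],T[:3,:3]@np.array([p[0],p[1],1])
def onz(im,uv,z):
    o,d=ray(im,uv);return (o+d*(z-o[2])/d[2])
def save(im,n,crop=None,s=1):
    f=im["frame"][:,:,::-1]
    if crop: f=f[crop[0]:crop[1],crop[2]:crop[3]]
    cv2.imwrite("pics/"+n,cv2.resize(f,None,fx=s,fy=s,interpolation=cv2.INTER_CUBIC))
E
python3 - <<'E'
from h import *
s=ctrl.get_state();print(s)
ims=[]
for c in("top","scene"):
    im=imaging.get_image(c);ims.append(im["frame"]);print(c,np.round(im["pose"],3).tolist(),np.array(im["intrinsics"]).tolist(),im["k1"])
    for l in("red_lid","pitcher","green_lid","orange_cup","red_lid_beak"):
        r=finder.spot_point(l,c)
        for d in r[:3]: 
            uv=(d["point"][1]*640,d["point"][0]*400)
            z={"red_lid":.012,"green_lid":.012,"red_lid_beak":.025}.get(l,0)
            print(l,round(d["conf"],2),np.round(uv),np.round(onz(im,uv,z),3))
cv2.imwrite("pics/a.png",np.vstack(ims)[:,:,::-1][:, :] if 0 else cv2.resize(ims[0][:,:,::-1],(800,500)))
cv2.imwrite("pics/b.png",cv2.resize(ims[1][:,:,::-1],(800,500)))
E
```

```text
{'time': 0.0, 'joint_positions': array([ 1.26206556,  0.32179255, -0.07009791,  1.45165485,  0.02258919,
        1.37078435, -0.05693123]), 'qd': array([ 6.85174226e-04, -1.36199294e-03, -1.08300674e-03,  5.04526341e-04,
       -9.25824505e-04,  1.17012773e-03, -7.83330071e-05]), 'joint_torque': array([-6.39753507e-04, -4.91274047e+01, -4.04133741e-01, -3.12528992e+01,
       -6.39001513e-02,  4.35206573e-02,  1.69535642e-04]), 'position': array([ 0.20602172, -0.61595931,  0.24349146]), 'tool_rot': array([-3.09896280e+00, -5.04625117e-01,  5.94611936e-04]), 'ft_force': array([0.086369  , 0.09618094, 0.12950795]), 'torque': array([-0.0209239 ,  0.01198879,  0.01409927]), 'grip_width': 0.9958731235478308}
top [[0.026, -0.988, 0.155, 0.41], [-0.999, -0.029, -0.017, -0.016], [0.022, -0.155, -0.988, 0.965], [0.0, 0.0, 0.0, 1.0]] [[450.23122986913233, 0.0, 320.32019192919125], [0.0, 450.23122986913233, 195.41354375810664], [0.0, 0.0, 1.0]] -0.09477518549932827
red_lid 0.86 [268. 179.] [0.592 0.082 0.012]
red_lid 0.63 [366. 312.] [ 0.318 -0.134  0.012]
red_lid 0.61 [253. 250.] [0.439 0.107 
[... 299 characters left out ...]
025]
scene [[-0.778, 0.488, -0.396, 0.949], [0.629, 0.586, -0.511, 0.478], [-0.017, -0.646, -0.763, 0.829], [0.0, 0.0, 0.0, 1.0]] [[451.2414217981483, 0.0, 312.06967411305135], [0.0, 451.2414217981483, 193.60240970463755], [0.0, 0.0, 1.0]] -0.12250601840214274
red_lid 0.95 [332. 255.] [0.601 0.092 0.012]
red_lid 0.79 [214. 208.] [ 0.728 -0.183  0.012]
red_lid 0.66 [389. 221.] [0.444 0.105 0.012]
pitcher 0.71 [404. 300.] [0.552 0.261 0.   ]
green_lid 0.85 [251. 160.] [ 0.575 -0.254  0.012]
orange_cup 0.94 [249. 257.] [ 0.738 -0.025  0.   ]
red_lid_beak 0.92 [178. 210.] [ 0.801 -0.221  0.025]
red_lid_beak 0.72 [361. 209.] [0.475 0.047 0.025]
red_lid_beak 0.65 [277. 215.] [ 0.631 -0.062  0.025]
```

View pics/a.png

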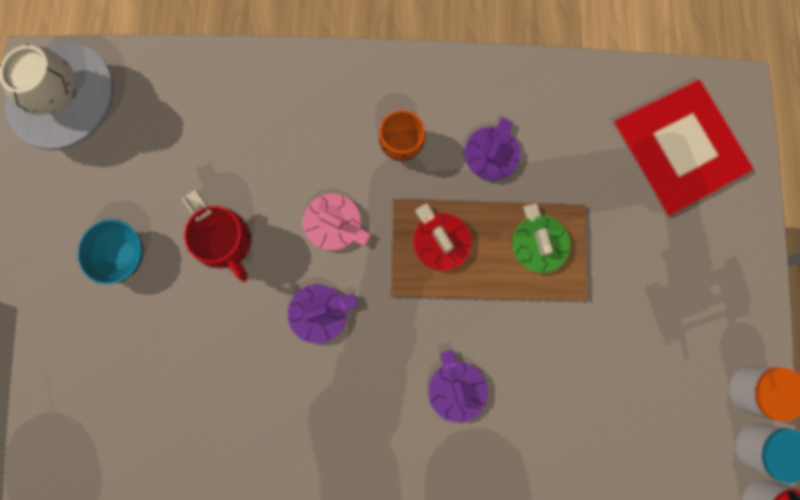

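View pics/b.png

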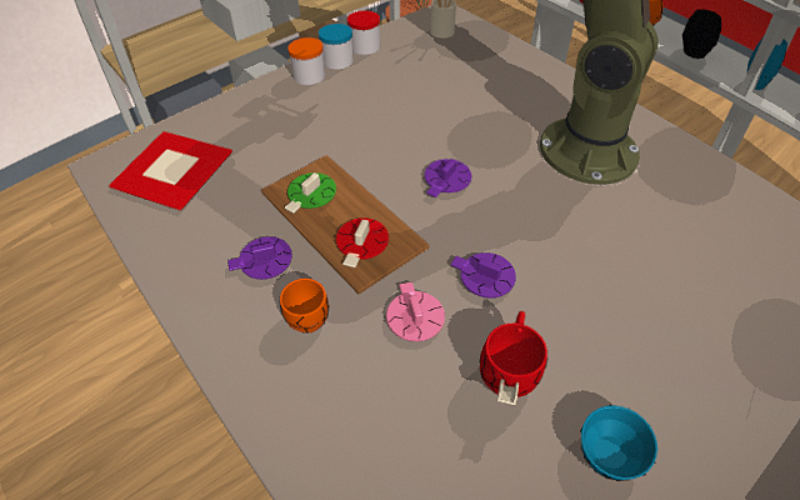

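The top view shows the red lid at about (354,193) in raw pixels, the beak towards the upper left, the pitcher mouth at about (173,188) with its spout to the upper left at about (156,161), and the green lid at (433,195). The scene view agrees. Next I measure more closely.

```bash
cat > m.py <<'E'
from h import *
def cream(f,box):
    r0,r1,c0,c1=box;h=cv2.cvtColor(f,cv2.COLOR_RGB2HSV)
    m=np.zeros(f.shape[:2],np.uint8)
    m[r0:r1,c0:c1]=((h[...,1]<75)&(h[...,2]>165))[r0:r1,c0:c1]
    n,l,s,c=cv2.connectedComponentsWithStats(m)
    return [(s[i,4],c[i]) for i in range(1,n) if s[i,4]>8]
def redpts(f,box):
    r0,r1,c0,c1=box;h=cv2.cvtColor(f,cv2.COLOR_RGB2HSV)
    m=np.zeros(f.shape[:2],np.uint8)
    m[r0:r1,c0:c1]=(((h[...,0]<5)|(h[...,0]>174))&(h[...,1]>150)&(h[...,2]>60))[r0:r1,c0:c1]
    return m
E
python3 - <<'E'
from m import *
for c,bl,bp in (("top",(155,225,325,385),(145,230,138,205)),("scene",(165,215,260,320),(245,330,375,445))):
    im=imaging.get_image(c);f=im["frame"]
    print(c,[(a,np.round(p,1),np.round(onz(im,p,.028),4)[:2],np.round(onz(im,p,.056),4)[:2]) for a,p in cream(f,bl)])
    m=redpts(f,bl);cs,_=cv2.findContours(m,0,2);k=cv2.convexHull(max(cs,key=cv2.contourArea))[:,0]
    P=np.array([onz(im,q,.026)[:2] for q in k],np.float32);print("lid",cv2.minEnclosingCircle(P))
    print("P",[(a,np.round(p,1),np.round(onz(im,p,.085),4)[:2]) for a,p in cream(f,bp)])
    for l in("red_lid","pitcher"):
        for d in finder.spot_point(l,c):
            uv=(d["point"][1]*640,d["point"][0]*400);print(l,round(d["conf"],2),np.round(uv,1),np.round(onz(im,uv,.012 if l[0]=="r" else 0),3))
    f2=f[bp[0]:bp[1],bp[2]:bp[3]][:,:,::-1]
    cv2.imwrite(f"pics/p_{c}.png",cv2.resize(f2,None,fx=6,fy=6,interpolation=cv2.INTER_CUBIC))
a=cv2.imread("pics/p_top.png");b=cv2.imread("pics/p_scene.png");H=max(a.shape[0],b.shape[0])
pad=lambda x:cv2.copyMakeBorder(x,0,H-x.shape[0],0,0,0)
cv2.imwrite("pics/c.png",np.hstack([pad(a),pad(b)])[:, :]);print(a.shape,b.shape)
E
python3 -c "
import cv2;a=cv2.imread('pics/c.png');print(a.shape)"
```

```text
top [(np.int32(96), array([338.9, 169.3]), array([ 0.6145, -0.0702]), array([ 0.6084, -0.0686])), (np.int32(104), array([354. , 190.5]), array([ 0.5696, -0.1031]), array([ 0.5648, -0.1005]))]
lid ((0.5651894807815552, -0.10238270461559296), 0.04997655376791954)
P [(np.int32(83), array([155.2, 157.6]), array([0.6153, 0.304 ])), (np.int32(21), array([149.1, 163.8]), array([0.6022, 0.3153]))]
red_lid 0.85 [351.4 192.2] [ 0.568 -0.099  0.012]
red_lid 0.78 [392.5 125.7] [ 0.721 -0.188  0.012]
red_lid 0.72 [253.1 251. ] [0.437 0.106 0.012]
red_lid 0.62 [264.2 179.9] [0.59  0.089 0.012]
red_lid 0.56 [365.8 311.4] [ 0.318 -0.134  0.012]
pitcher 0.68 [180.4 193.9] [0.556 0.272 0.   ]
scene [(np.int32(130), array([289. , 185.3]), array([ 0.5596, -0.1133]), array([ 0.5732, -0.0926])), (np.int32(93), array([280.7, 208.1]), array([ 0.6156, -0.0702]), array([ 0.6273, -0.0511]))]
lid ((0.5663594603538513, -0.10213218629360199), 0.05156663805246353)
P [(np.int32(121), array([405.2, 316.4]), array([0.6159, 0.3071]))]
red_lid 0.94 [213.2 207.8] [ 0.73  -0.183  0.012]
red_lid 0.84 [330.3 254.5] [0.603 0.088 0.012]
red_lid 0.65 [292.2 189.6] [ 0.554 -0.109  0.012]
red_lid 0.61 [359.2 143.1] [ 0.321 -0.125  0.012]
red_lid 0.57 [389.2 225.2] [0.451 0.114 0.012]
pitcher 0.96 [404.4 298.1] [0.55  0.258 0.   ]
(510, 402, 3) (510, 420, 3)
(510, 822, 3)
```

View pics/p_top.png

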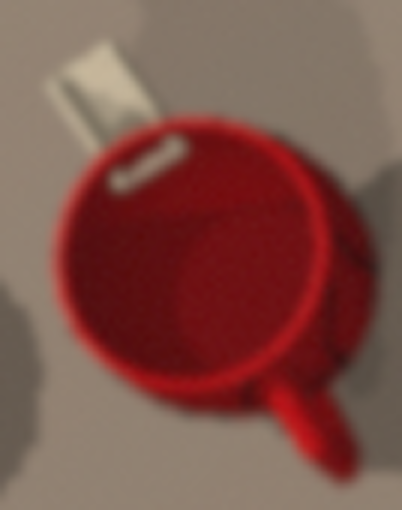

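The crop shows the rim's outer circle centred at about (169.6,187.1) in raw pixels, the spout at the upper left (tip about (150.5,155.3)) and the handle at the lower right (about (194.5,223)).

```bash
python3 - <<'E'
from m import *
im=imaging.get_image("top");c=onz(im,(169.6,187.1),.095);print(c, [onz(im,q,.095)[:2] for q in((146.8,187.1),(192.2,187.1),(169.6,164.3),(169.6,210))])
for z in(.07,.085,.095): 
  s=onz(im,(155.2,157.6),z)-c;h=c-onz(im,(194,222),z-.02);t=onz(im,(150.6,155.4),z)-c
  print(z,*[ (round(np.hypot(*v[:2]),3),round(np.degrees(np.arctan2(v[1],v[0])),1)) for v in(s,h,t)])
im=imaging.get_image("scene")
r=finder.trace("pitcher","scene")
for z in(.07,.085,.095):
  s=onz(im,(405.2,316.4),z)-c;print(z,np.hypot(*s[:2]),np.degrees(np.arctan2(s[1],s[0])))
f=im["frame"][245:330,375:445][:,:,::-1];cv2.imwrite("pics/ps.png",cv2.resize(f,None,fx=6,fy=6,interpolation=cv2.INTER_CUBIC))
s=ctrl.get_state();from scipy.spatial.transform import Rotation as R
print(R.from_rotvec(s["tool_rot"]).as_matrix().round(3))
E
```

```text
[0.55419251 0.26629102 0.095     ] [array([0.55287397, 0.31206968]), array([0.55549786, 0.22128167]), array([0.60009203, 0.27002319]), array([0.50884442, 0.2627553 ])]
0.07 (np.float64(0.078), np.float64(33.7)) (np.float64(0.076), np.float64(33.2)) (np.float64(0.087), np.float64(37.6))
0.085 (np.float64(0.072), np.float64(31.7)) (np.float64(0.079), np.float64(35.1)) (np.float64(0.081), np.float64(36.0))
0.095 (np.float64(0.068), np.float64(30.1)) (np.float64(0.081), np.float64(36.3)) (np.float64(0.077), np.float64(34.8))
0.07 0.06635514488295405 34.225482993009415
0.085 0.07386575474049992 33.50317930900823
0.095 0.0788783144280632 33.09810223374747
[[ 0.948  0.317 -0.   ]
 [ 0.317 -0.948 -0.   ]
 [-0.     0.    -1.   ]]
```

View pics/ps.png

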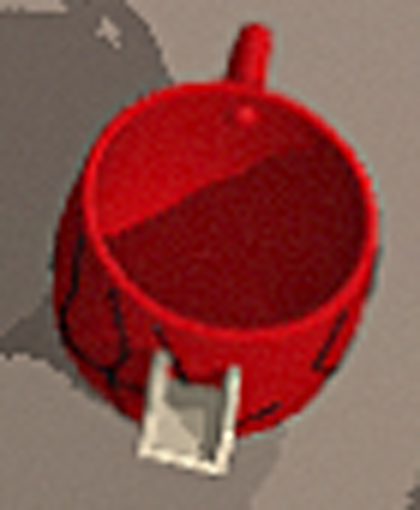

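```bash
python3 -m jog '[[[0,0,0,0,0,-7.5,8.7],[0,0,0,0,0,-7.5,8.7],[4.2,-1.6,0,0,0,0,8.7],[4.2,-1.6,0,0,0,0,8.7],[4.2,-1.6,0,0,0,0,8.7],[4.2,-1.6,0,0,0,0,8.7],[4.2,-1.6,0,0,0,0,8.7],[4.2,-1.6,0,0,0,0,8.7],[4.2,-1.6,0,0,0,0,8.7],[4.2,-1.6,0,0,0,0,8.7],[4.2,-1.6,0,0,0,0,8.7],[4.2,-1.6,0,0,0,0,8.7]]]'
python3 -m jog '[[[4.2,-1.6,0,0,0,0,8.7],[4.2,-1.6,0,0,0,0,8.7],[4.2,-1.6,0,0,0,0,8.7],[3.8,-1.6,0,0,0,0,8.7],[0,0,0,0,0,0,8.7],[0,0,0,0,0,0,8.7],[0,0,0,0,0,0,8.7]]]'
cat > st.py <<'E'
from m import *
from scipy.spatial.transform import Rotation as R
def go(t):
    s=ctrl.get_state();M=R.from_rotvec(s["tool_rot"]).as_matrix()
    print("t",s["time"],"pos",s["position"].round(4),"head",np.degrees(np.arctan2(M[1,0],M[0,0])).round(2),"tilt",M[:,2].round(3),"F",s["ft_force"].round(1),"w",s["grip_width"]*8.7)
    print("tool delta cm",(M.T@(np.array(t)-s["position"])*100).round(2))
E
python3 - <<'E'
from st import *
go([.566,-.102,.16])
im=imaging.get_image("wrist");save(im,"w1.png");print(np.round(im["pose"],3).tolist())
cr=cream(im["frame"],(0,400,0,640));print([(a,p.round(0),onz(im,p,.028).round(4)[:2],onz(im,p,.056).round(4)[:2]) for a,p in cr if a>150])
E
```

```text
time: 2.25
position: [0.469, -0.2497, 0.2449]
tool_rot: [3.007, 0.905, 0.001]
ft_force: [1.3, -0.3, 0.7]
grip_width: 0.998
time: 2.95
position: [0.569, -0.1091, 0.2444]
tool_rot: [3.008, 0.902, -0.002]
ft_force: [0.9, -0.7, 0.3]
grip_width: 0.999
t 2.95 pos [ 0.569  -0.1091  0.2444] head 33.38 tilt [-0.001 -0.001 -1.   ] F [ 0.9 -0.7  0.3] w 8.692655126293882
tool delta cm [ 0.15 -0.76  8.44]
[[0.55, -0.809, -0.208, 0.626], [-0.835, -0.533, -0.138, -0.07], [0.0, 0.25, -0.968, 0.384], [0.0, 0.0, 0.0, 1.0]]
[(np.int32(1333), array([457.,  17.]), array([ 0.7659, -0.1366]), array([ 0.7549, -0.1314])), (np.int32(26185), array([503., 132.]), array([ 0.7078, -0.244 ]), array([ 0.7014, -0.2303])), (np.int32(1807), array([125.,  97.]), array([0.5275, 0.0931]), array([0.5352, 0.0803])), (np.int32(5596), array([ 32., 164.]), array([0.4112, 0.1473]), array([0.4281, 0.1302])), (np.int32(505), array([309., 113.]), array([ 0.615 , -0.0684]), array([ 0.6159, -0.0685])), (np.int32(561), array([308., 175.]), array([ 0.5613, -0.1016]), array([ 0.5664, -0.0991])), (np.int32(448), array([458., 204.]), array([ 0.6229, -0.2532]), array([ 0.6232, -0.2388])), (np.int32(1637), array([230., 231.]), array([ 0.4622, -0.0651]), array([ 0.4751, -0.0655])), (np.int32(176), array([221., 291.]), array([ 0.3933, -0.0925]), array([ 0.4116, -0.0908])), (np.int32(3734), array([305., 300.]), array([ 0.437 , -0.1793]), array([ 0.4519, -0.1707]))]
```

View pics/w1.png

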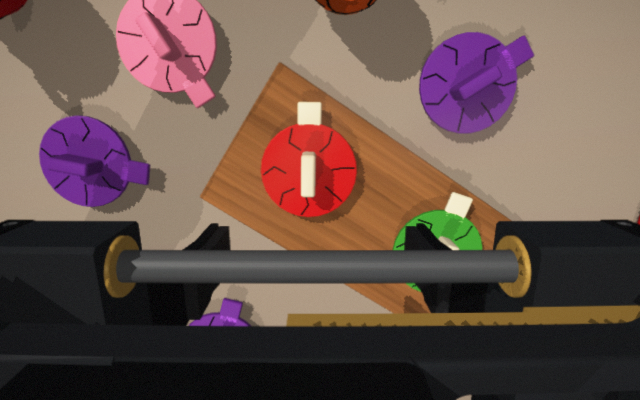

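The wrist view shows the red lid centred at (309,170), with fin and beak vertical in the picture, so the gripper is aligned. Next I descend.

```bash
python3 -m jog '[[[0.1,-0.8,3,0,0,0,8.7],[0,0,4,0,0,0,8.7],[0,0,4,0,0,0,8.7],[0,0,3,0,0,0,8.7],[0,0,2,0,0,0,8.7],[0,0,1,0,0,0,8.7],[0,0,0,0,0,0,8.7],[0,0,0,0,0,0,8.7]]]'
python3 -c "
from st import *
go([.566,-.1008,.054])"
```

```text
time: 3.8
position: [0.5666, -0.1009, 0.0756]
tool_rot: [3.008, 0.903, 0.002]
ft_force: [0.3, -0.1, -0.4]
grip_width: 1.001
t 3.8 pos [ 0.5666 -0.1009  0.0756] head 33.43 tilt [ 0.002 -0.001 -1.   ] F [ 0.3 -0.1 -0.4] w 8.705291105753062
tool delta cm [-0.04 -0.05  2.16]
```

```bash
python3 -m jog '[[[0,0,1.2,0,0,0,8.7],[0,0,0.9,0,0,0,8.7],[0,0,0,0,0,0,8.7],[0,0,0,0,0,0,4],[0,0,0,0,0,0,2],[0,0,0,0,0,0,1],[0,0,0,0,0,0,0.5],[0,0,0,0,0,0,0.5],[0,0,0,0,0,0,0.5],[0,0,0,0,0,0,0.5],[0,0,0,0,0,0,0.5]]]' 30
python3 -c "
from st import *
go([.566,-.1008,.054])"
```

```text
time: 4.9
position: [0.566, -0.1001, 0.0535]
tool_rot: [3.008, 0.905, -0.0]
ft_force: [-0.2, -0.3, -0.4]
grip_width: 0.354
t 4.9 pos [ 0.566  -0.1001  0.0535] head 33.5 tilt [-0. -0. -1.] F [-0.2 -0.3 -0.4] w 3.0818779882871734
tool delta cm [-0.03  0.06 -0.05]
```

```bash
python3 -m jog '[[[0,0,0,0,0,0,0.5],[0,0,0,0,0,0,0.5],[0,0,0,0,0,0,0.5],[0,0,0,0,0,0,0.5],[0,0,0,0,0,0,0.5],[0,0,0,0,0,0,0.5],[0,0,0,0,0,0,0.5]]]' 
python3 -m jog '[[[0,0,-1,0,0,0,0.5],[0,0,-2,0,0,0,0.5],[0,0,-3,0,0,0,0.5],[0,0,-4,0,0,0,0.5],[0,0,-3,0,0,0,0.5],[0,0,-2,0,0,0,0.5],[0,0,0,0,0,0,0.5],[0,0,0,0,0,0,0.5]]]' 
python3 - <<'E'
from st import *
go([.554,.266,.2])
im=imaging.get_image("top");c=onz(im,(169.6,187.1),.095);
im=imaging.get_image("scene");c2=onz(im,(413.2,279.2),.095);print(c,c2)
im=imaging.get_image("wrist");save(im,"w2.png")
E
```

```text
time: 5.6
position: [0.566, -0.1002, 0.0535]
tool_rot: [3.008, 0.905, 0.0]
ft_force: [0.8, -1.1, -0.1]
grip_width: 0.162
time: 6.4
position: [0.5656, -0.1001, 0.2033]
tool_rot: [3.008, 0.905, -0.001]
ft_force: [0.0, 0.2, -2.6]
grip_width: 0.159
t 6.4 pos [ 0.5656 -0.1001  0.2033] head 33.5 tilt [-0. -0. -1.] F [ 0.   0.2 -2.6] w 1.3809297179186444
tool delta cm [ 19.24 -31.17   0.31]
[0.55419251 0.26629102 0.095     ] [0.55528868 0.26714742 0.095     ]
```

View pics/w2.png

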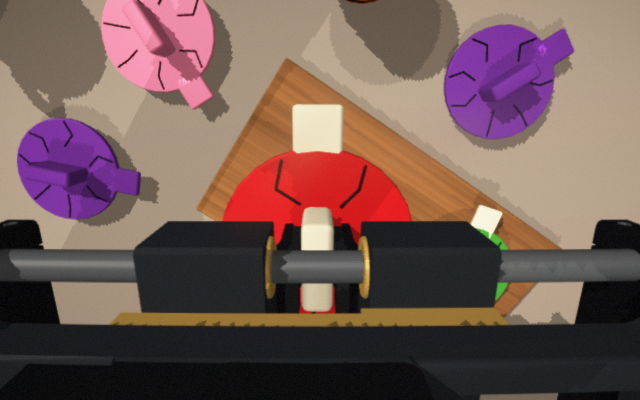

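The lid is held centrally, with the beak straight ahead. I carry it over to the pitcher.

```bash
python3 -m jog '[[[1,-1.6,0,0,0,0,0.5],[2,-3.2,0,0,0,0,0.5],[2.1,-3.4,0,0,0,0,0.5],[2.1,-3.4,0,0,0,0,0.5],[2.1,-3.4,0,0,0,0,0.5],[2.1,-3.4,0,0,0,0,0.5],[2.1,-3.4,0,0,0,0,0.5],[2.1,-3.4,0,0,0,0,0.5],[1.7,-2.8,0,0,0,0,0.5],[1.2,-1.9,0,0,0,0,0.5],[0.6,-0.9,0,0,0,0,0.5],[0.3,0.2,0,0,0,0,0.5]]]' 
python3 -m jog '[[[0,0,0,0,0,0,0.5],[0,0,0,0,0,0,0.5],[0,0,0,0,0,0,0.5]]]'
python3 - <<'E'
from st import *
go([.5547,.2667,.127])
im=imaging.get_image("wrist");save(im,"w3.png");a=im
im=imaging.get_image("scene");save(im,"s3.png",(200,340,340,480),4)
E
```

```text
time: 7.75
position: [0.5577, 0.2637, 0.2025]
tool_rot: [-3.006, -0.91, 0.003]
ft_force: [0.5, -0.4, -1.5]
grip_width: 0.157
time: 8.05
position: [0.5594, 0.2603, 0.2034]
tool_rot: [3.009, 0.901, -0.001]
ft_force: [-0.3, 0.3, -1.9]
grip_width: 0.158
t 8.05 pos [0.5594 0.2603 0.2034] head 33.35 tilt [-0.    -0.001 -1.   ] F [-0.3  0.3 -1.9] w 1.3780102440194832
tool delta cm [-0.04 -0.8   7.64]
```

View pics/w3.png

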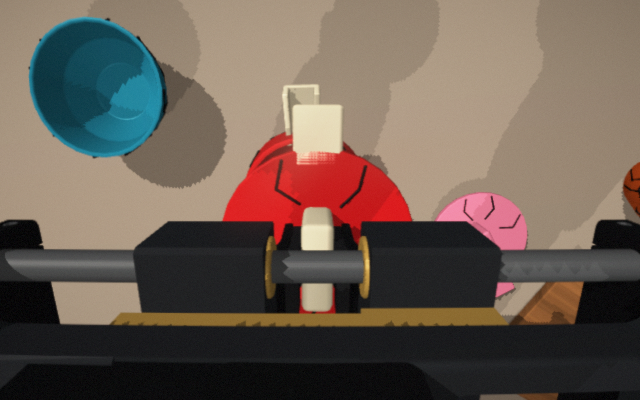

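View pics/s3.png

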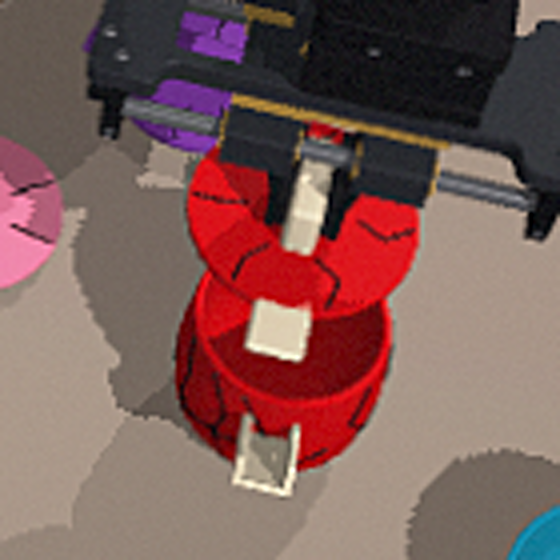

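The wrist view shows the beak at (317,128) and the spout tip about (301,86), slightly left, which matches the 8 mm left still to go. The scene view agrees. I correct and lower.

```bash
python3 -m jog '[[[0,-0.8,0,0,0,0,0.5],[0,0,1,0,0,0,0.5],[0,0,1.8,0,0,0,0.5],[0,0,1.5,0,0,0,0.5],[0,0,0.7,0,0,0,0.5],[0,0,0,0,0,0,0.5],[0,0,0,0,0,0,0.5],[0,0,0,0,0,0,0.5]]]'
python3 - <<'E'
from st import *
go([.5547,.2667,.127])
im=imaging.get_image("wrist");save(im,"w4.png",(50,230,180,440),3)
im2=imaging.get_image("scene");save(im2,"s4.png",(210,340,340,480),4)
E
```

```text
time: 8.95
position: [0.555, 0.2691, 0.1544]
tool_rot: [-3.008, -0.905, -0.002]
ft_force: [0.4, -0.0, -1.5]
grip_width: 0.157
t 8.95 pos [0.555  0.2691 0.1544] head 33.49 tilt [ 0.001  0.001 -1.   ] F [ 0.4 -0.  -1.5] w 1.3670433778665363
tool delta cm [-0.16  0.19  2.74]
```

View pics/w4.png

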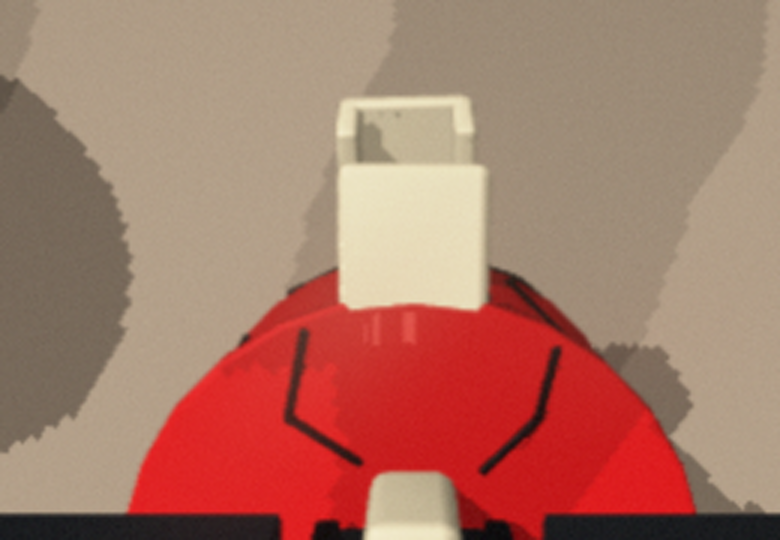

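View pics/s4.png

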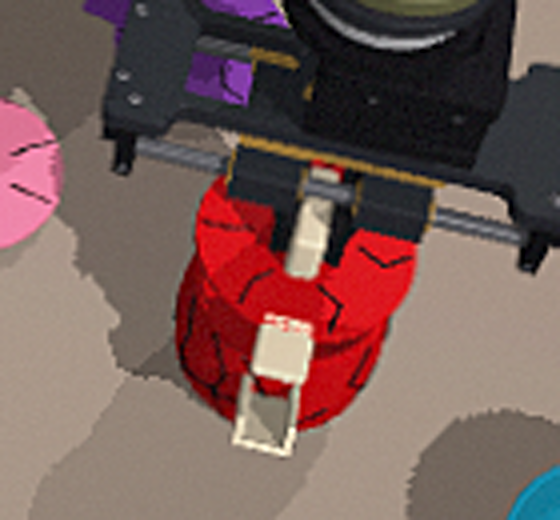

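The wrist crop shows the spout midline about 8 crop pixels (roughly 1 to 2 mm) left of the beak's and parallel to it. Both views agree that the plug is over the mouth, so I lower it slowly.

```bash
python3 -m jog '[[[-0.1,0.1,0.6,0,0,0,0.5],[0,0,0.8,0,0,0,0.5],[0,0,0.6,0,0,0,0.5],[0,0,0.3,0,0,0,0.5],[0,0,0,0,0,0,0.5],[0,0,0,0,0,0,0.5]]]'
python3 -m jog '[[[0,0,0.15,0,0,0,0.5],[0,0,0.15,0,0,0,0.5],[0,0,0,0,0,0,0.5],[0,0,0,0,0,0,0.5]]]'
python3 - <<'E'
from st import *
go([.5547,.2667,.1265])
E
```

```text
time: 9.65
position: [0.5542, 0.2675, 0.1305]
tool_rot: [-3.008, -0.905, 0.0]
ft_force: [0.2, 0.0, -0.8]
grip_width: 0.159
time: 10.05
position: [0.5542, 0.2674, 0.1275]
tool_rot: [3.008, 0.905, -0.0]
ft_force: [-0.2, 0.3, -1.8]
grip_width: 0.159
t 10.05 pos [0.5542 0.2674 0.1275] head 33.49 tilt [-0. -0. -1.] F [-0.2  0.3 -1.8] w 1.3812986997196834
tool delta cm [0.01 0.08 0.1 ]
```

```bash
python3 -m jog '[[[0,0,0.1,0,0,0,0.5],[0,0,0.05,0,0,0,0.5],[0,0,0,0,0,0,0.5],[0,0,0,0,0,0,0.5]]]'
python3 -c "
from st import *
go([.5547,.2667,.1265])"
```

```text
time: 10.45
position: [0.5544, 0.2675, 0.1265]
tool_rot: [3.008, 0.905, 0.001]
ft_force: [-1.2, -0.3, 3.0]
grip_width: 0.157
t 10.45 pos [0.5544 0.2675 0.1265] head 33.49 tilt [ 0.001 -0.    -1.   ] F [-1.2 -0.3  3. ] w 1.368353408012287
tool delta cm [-0.02  0.08  0.  ]
```

The force turned upward at exactly the seated height, so the disc is on the rim. I release, then rise.

```bash
python3 -m jog '[[[0,0,0,0,0,0,1.8],[0,0,0,0,0,0,2.4],[0,0,0,0,0,0,3.2],[0,0,0,0,0,0,5],[0,0,0,0,0,0,5],[0,0,0,0,0,0,5],[0,0,0,0,0,0,5],[0,0,0,0,0,0,5]]]' 
python3 -m jog '[[[0,0,-0.5,0,0,0,5],[0,0,-1,0,0,0,5],[0,0,-2,0,0,0,5],[0,0,-4,0,0,0,5],[0,0,-4,0,0,0,5],[-4,0,-1,0,0,0,5],[-4,0,0,0,0,0,5],[-3,0,0,0,0,0,5],[0,0,0,0,0,0,5],[0,0,0,0,0,0,5]]]'
python3 - <<'E'
from st import *
go([.5547,.2667,.1265])
im=imaging.get_image("wrist");f1=cv2.resize(im["frame"][:,:,::-1],(480,300))
im2=imaging.get_image("top");f2=cv2.resize(im2["frame"][130:250,120:280][:,:,::-1],(400,300),interpolation=cv2.INTER_CUBIC)
im3=imaging.get_image("scene");f3=cv2.resize(im3["frame"][230:350,330:490][:,:,::-1],(400,300),interpolation=cv2.INTER_CUBIC)
top=np.zeros((300,800,3),np.uint8);top[:,:480]=f1
cv2.imwrite("pics/end.png",np.vstack([top,np.hstack([f2,f3])]))
print("scene",[(a,p.round(0),onz(im3,p,.101).round(4)[:2],onz(im3,p,.115).round(4)[:2]) for a,p in cream(im3["frame"],(230,350,375,445))])
for im in(im2,im3):
  for c in("green_lid","orange_cup"):
    n="top" if im is im2 else "scene"
    for d in finder.spot_point(c,n)[:2]:
      print(n,c,round(d["conf"],2),np.round([d["point"][1]*640,d["point"][0]*400]))
E
```

```text
time: 11.25
position: [0.5542, 0.2674, 0.126]
tool_rot: [3.008, 0.905, -0.0]
ft_force: [0.9, 0.4, 0.3]
grip_width: 0.567
time: 12.25
position: [0.4629, 0.2067, 0.2522]
tool_rot: [3.007, 0.904, 0.004]
ft_force: [1.1, -0.5, 0.7]
grip_width: 0.576
t 12.25 pos [0.4629 0.2067 0.2522] head 33.46 tilt [ 0.003 -0.001 -1.   ] F [ 1.1 -0.5  0.7] w 5.015396760735295
tool delta cm [10.94  0.02 12.6 ]
scene [(np.int32(22), array([408., 234.]), array([0.4922, 0.1929]), array([0.501 , 0.1984])), (np.int32(27), array([400., 247.]), array([0.5257, 0.2043]), array([0.5339, 0.2095])), (np.int32(174), array([415., 272.]), array([0.5453, 0.2611]), array([0.5531, 0.2653])), (np.int32(254), array([407., 309.]), array([0.611 , 0.3027]), array([0.6175, 0.3061])), (np.int32(9), array([431., 307.]), array([0.5748, 0.3282]), array([0.582 , 0.3311]))]
top green_lid 0.64 [431. 196.]
top orange_cup 0.98 [320. 120.]
scene green_lid 0.63 [251. 153.]
scene orange_cup 0.7 [247. 253.]
```

View pics/end.png

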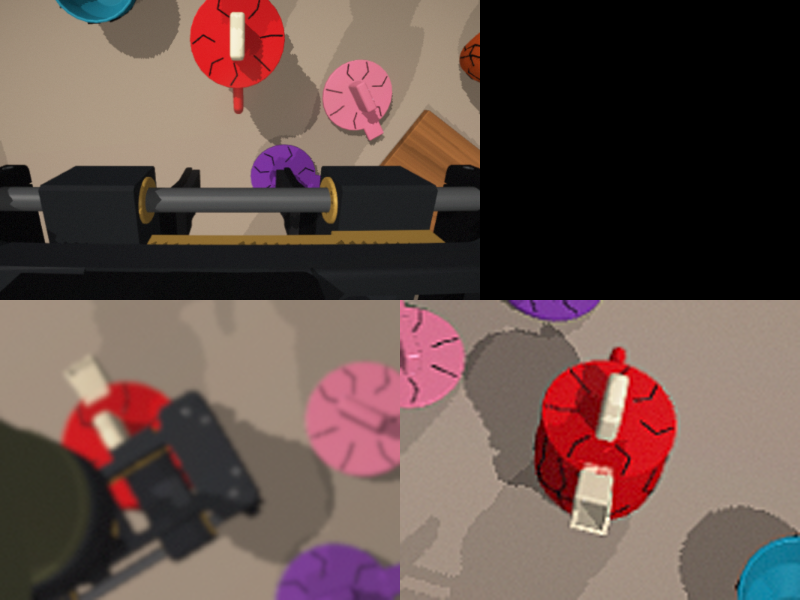

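The final views show the lid level on the rim. In the scene crop its beak lies over the spout at about (592,490). The wrist inset shows the fin, the lid and the handle below at (238,98) in one line. The gripper is clear and the green lid and cup are within a few pixels of where they were.

```bash
python3 -c "
from bench import close_job
print(close_job())"
```

```text
the job is handed in; nothing more can be done
None
```

The red lid is on the red pitcher with its beak over the spout, and the job is handed in; no verdict was reported. I pinched the lid by its fin, carried it over level, lowered it slowly and let go only after contact, at about 12 s on the robot's clock.

- **Seating:** the upward force appeared (about 3 N) at the tool height I had worked out for the lid being home (0.1265 m). After release the pictures show the lid level on the rim.
- **Centring and heading:** the tool let go within 1 mm of the estimated mouth centre. The tool heading was 33.5° and the spout heading came out at about 33–35°.
- **Bystanders:** the network points for the green lid and the orange cup moved 2–7 pixels between the first and last pictures. That is the networks' usual scatter, and the arm never came down close to either of them.
- **Checks that disagreed:** just before lowering, the wrist picture put the lid's side-to-side position about 3 mm off from the calibrated estimate. I kept close to the calibrated one, which is well inside the 12 mm allowed. In the last top view the arm hid part of the lid, so I relied on the scene and wrist views there.

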